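Check the carrier's clamp screw and unload glass sight tubes from a turntable

ROBOT

A 6-joint arm with a two-finger parallel gripper is mounted at the origin on the work surface. World frame = base frame: x ahead of the robot, y to its left, z up, the work surface at z = 0. Lengths are in m, angles in rad, forces in N, time in s.
With the tool pointing down it reaches from about 0.275 to 0.725 m from the base axis. Payload 15.9 kg.
Tool frame: the origin (TCP) lies on the centre line of the jaws, within the pads' length; the fingertips stand 19 mm ahead of it and the grasp point (between the pads) is the TCP; z points along the fingers, y is the line along which they close (so a half turn about z gives the same grasp; the last joint's range is limited). The gripper opens to 85 mm and grips with 20 to 120 N. Pads are 22 mm wide; open, the fingers measure 114 mm over their backs; the gripper's body (76 mm by 85 mm) begins 54 mm behind the grasp point. The pads swing forward as they close: fully open they stand 13 mm farther back than shut.
Start: joints at [1.235, 0.213, -0.034, 1.323, 0, 1.571], TCP at [0.165, 0.472, 0.25] pointing down, gripper open.
Joint ranges: [-2.98, 2.98], [-0.74, 1.72], [-1.14, 1.35], [-2.1, 2.04], [-1.57, 1.44], [-3.14, 3.14]. Speed limits (rad/s): [1.89, 1.89, 2.39, 2.57, 3.14, 3.14].

INTERFACE

Orientations are given as [roll, pitch, yaw] about the fixed x, y, z axes, in that order (R = Rz(yaw) Ry(pitch) Rx(roll)).
In Python, from plant import r, get_image, camera_params, masks_of, tip_of gives the robot as it stands. Calls block until the motion is done:
- r.move_to(position, orientation): joint-space move of the TCP to a pose.
- r.movel(position, orientation=None, vel=0.15): straight line of the TCP; orientation=None keeps the orientation; vel is the mean speed in m/s.
- r.move_j(angles): joint-space move.
- r.gripper_open() and r.clamp(f_grip=None): open the fingers fully, or close them until they stop; f_grip is the grip in N (None keeps the last).
- r.hold(seconds).
- r.ik(position, orientation): joint angles nearest the present ones, or None.
- get_image(name): name is "side" or "top"; returns the picture (384x512x3 uint8, red, green, blue); there is no depth.
- camera_params(name): a dict with "vfov" (degrees; the focal length in pixels is half the picture's height over the tangent of half this angle, whatever the lens; pixels are square), "cx", "cy" (the principal point, pixels), "T" (4x4, takes a point from camera to world coordinates). Camera axes: x right, y down, z forward; pixel columns grow to the right and rows downward; lengths in m; the calibration is good to about 2 mm. A picture is of the moment at which its call begins. camera_params takes no time and is no camera call.
A pose or a line that the arm cannot do raises r.Unreachable and nothing moves.
- r.sign_off(): hands the job in; it is judged then, once.
Trained networks look in the newest picture that a camera, given by its name, has taken for a name from the list of things; names that differ only in an ending like _2 or _b are one class to them, and where a whole thing is asked for, a point or a joint stands for the part that bears it (a point fixed in the world has none). Each returns a list of dicts, best first, with "score" (0 to 1); they miss things now and then, are a little off and sometimes report something else, mostly with a low value. They report only what shows in the picture. A call takes as long as a camera call. They do not tell look-alikes from the thing itself.
- masks_of(camera, label): "pixels" (384x512 bool, what is visible of it).
- tip_of(camera, label): "xyz" ([x, y, z] in m, in world coordinates, good to about 4 mm: a listed point, or the origin of a listed thing).
Readings, each from a call of its own:
- r.read_time_s(): time.
- r.read_joint_positions(): joint angles.
- r.read_joint_velocities(): joint speeds.
- r.read_joint_torque(): joint torques, N m.
- r.read_eef_pos(): TCP position.
- r.read_tool_rot(): TCP orientation.
- r.read_force(): force on the tool from outside, world axes, zero at the start.
- r.read_torque(): the same for the moment, N m.
- r.read_gripper_width(): opening from 0.0 (shut) to 1.0 (fully open).
- r.read_gripper_force(): force on a finger pad.
Only numpy, scipy, OpenCV 4.12 (cv2) and the standard library are available. Lean on these libraries where they do the work, as an engineer would, in place of code of your own. Each camera call takes 0.05 s, during which the arm holds its last target. There are 200 camera calls.

TASK

First, while the carrier box is still empty, check that its clamp screw holds: push the sprung T-handle clockwise (seen from above) until it has bent at least 15 degrees away from the pointer under it, hold it there for a second without turning the screw itself, and let it spring back. Then lift every glass sight tube off the freely spinning turntable and lay them flat, side by side and lengthways across the carrier, on its foam pad; handle the glass gently, with no more than about 20 N of grip. Leave the small tin standing on the turntable and the other things on the bench where they are.

Things in the scene. Friction and masses are not known exactly. Their poses are not given: they have to be found in the camera images.
- turntable: steel turntable: fixed foot with a bare-bearing platter 340 mm in diameter on it that spins freely at the slightest push; rubber-covered top 50 mm above the bench. Origin on the bench at the spin axis
- platter_top (a point): centre of the platter's top surface, 50 mm above the bench
- tin: small round tin, 58 mm in diameter, 42 mm high, standing in the middle of the platter; stays there. Origin at the centre of its underside, z up
- carrier: open aluminium carrier box, 160 x 270 x 42 mm outside (its x, y, z), 5 mm walls, lined with a foam pad whose top is 13 mm above the bench; a tube lying in it has its centre 38 mm above the bench. Origin on the bench under the box's centre; the tubes lie along its x, side by side along its y (four at 64 mm spacing fill it). The hold-down clamp screw stands behind it, its vertical axis at x = +130 mm, y = 0 in this frame. Fixed
- handle (a joint): angle of the clamp screw's sprung T-handle against the screw itself, rad, 0 when left alone, positive clockwise seen from above. A torsion spring of 3.2 N m/rad: 0.25 rad (14 degrees, 0.8 N m, about 15 N at the ball end) is the check torque; the screw itself slips at about 1.7 N m, 0.53 rad. It springs back when let go
- handle_a (a point): point on the T-handle's bar (steel bar 14 mm in diameter, 140 mm long between the centres of its 20 mm ball ends, axis 111 mm above the bench, hub 30 mm in diameter rising to 128 mm), 55 mm from the screw's axis on its +y arm; y points outward along the bar, and pushing this point along the point's +x turns the handle clockwise
- handle_b (a point): point on the other arm of the bar, 55 mm from the axis; pushing it along the point's -x turns the handle clockwise
- screw_mark (a point): tip of the flat pointer fixed to the screw under the bar, 50 mm from the screw's axis; it lies under the +y arm when the handle is at rest, and moves only if the screw turns
- tube1_center (a point): lying on the freely spinning turntable at the start (or absent). Sight-glass tube: a clear glass cylinder 34 mm in diameter with a square brass end block, 50 x 50 x 20 mm, at each end; 130 mm long overall, about 0.22 kg; 90 mm of bare glass between the blocks. The point is its centre, 25 mm above what it lies on; x runs along the tube; both ends are alike
- tube2_center (a point): lying on the freely spinning turntable at the start (or absent). Sight-glass tube: a clear glass cylinder 34 mm in diameter with a square brass end block, 50 x 50 x 20 mm, at each end; 130 mm long overall, about 0.22 kg; 90 mm of bare glass between the blocks. The point is its centre, 25 mm above what it lies on; x runs along the tube; both ends are alike
- tube3_center (a point): lying on the freely spinning turntable at the start (or absent). Sight-glass tube: a clear glass cylinder 34 mm in diameter with a square brass end block, 50 x 50 x 20 mm, at each end; 130 mm long overall, about 0.22 kg; 90 mm of bare glass between the blocks. The point is its centre, 25 mm above what it lies on; x runs along the tube; both ends are alike
- tube4_center (a point): lying on the freely spinning turntable at the start (or absent). Sight-glass tube: a clear glass cylinder 34 mm in diameter with a square brass end block, 50 x 50 x 20 mm, at each end; 130 mm long overall, about 0.22 kg; 90 mm of bare glass between the blocks. The point is its centre, 25 mm above what it lies on; x runs along the tube; both ends are alike
- wrench: 200 mm steel wrench lying on the bench, bystander
- spray: upright spray can, 64 mm in diameter, 190 mm high, bystander
- mug: ceramic mug, 80 mm in diameter, 90 mm high, bystander
- hammer: hammer lying on the bench, bystander
- cutoff: steel bar offcut, 56 mm in diameter, 50 mm high, standing, bystander
Things that resemble listed ones, but are neither listed nor needed, are in the scene too. Leave any red look-alike of the part that bears tube4_center alone.

How it is judged:
By the outcome, as a careful person would: the job done as asked, in the order asked, and still so for the second after the job is handed in, with the robot touching nothing.
Of tube1, tube2, tube3, tube4 only 3 to 4 are there at a start; the rules pass over those that are not, and their reading is None.
At some moment in a run one of tube1, tube2, tube3, tube4 may be knocked a few centimetres aside while the robot is not near it.
Once in a run the grip may slacken for a moment while it holds something.
It also fails if it takes over 210 s, if anything falls off the work surface, if the arm or the gripper's body presses on something with over 40 N, if the wrist force passes 120 N, or if a joint passes its speed limit or range.

## Working session

There is one attempt and no reset: what is moved stays moved. The work goes in short steps, each a Python script; the robot and the scene stay as the last script left them, time stands still between calls to the robot, and variables do not carry over. Pictures are saved under pics/ and viewed, at most 14 in all, crops included, and the job is handed in when it is done.

```bash
ls; mkdir -p pics; python3 - <<'E'
from plant import r, get_image, camera_params, masks_of, tip_of
import cv2,numpy as np
for c in("top","side"):
    im=get_image(c); cv2.imwrite(f"pics/{c}0.png",cv2.resize(im[:,:,::-1],None,fx=1.5,fy=1.5))
    p=camera_params(c); print(c,p["vfov"],p["cx"],p["cy"],np.round(p["T"],3).tolist())
    for l in("turntable","tin","carrier","handle_a","screw_mark","tube1_center"):
        print(c,l,[(round(d["score"],2),np.round(d["xyz"],3).tolist()) for d in tip_of(c,l)])
print(r.read_time_s(), r.read_tool_rot())
E
```

```text
pics
top 52.79339560297272 264.15846414304514 196.0275232601728 [[0.026, -0.992, 0.124, 0.247], [-1.0, -0.025, 0.009, -0.04], [-0.006, -0.124, -0.992, 1.614], [0.0, 0.0, 0.0, 1.0]]
top turntable [(0.8, [0.534, 0.231, 0.002])]
top tin [(0.55, [0.529, 0.238, 0.05])]
top carrier [(0.63, [0.485, -0.186, -0.002])]
top handle_a [(0.59, [0.626, -0.251, 0.114]), (0.55, [0.605, -0.141, 0.109])]
top screw_mark [(0.59, [0.424, 0.473, 0.001]), (0.54, [0.603, -0.139, 0.09])]
top tube1_center [(0.75, [0.626, 0.245, 0.074])]
side 55.38611416746633 248.53280078948876 198.6896580267017 [[0.868, -0.349, 0.354, 0.02], [-0.496, -0.577, 0.649, -0.767], [-0.022, -0.739, -0.674, 0.862], [0.0, 0.0, 0.0, 1.0]]
side turntable [(0.66, [0.53, 0.232, 0.048]), (0.63, [0.529, 0.232, 0.002]), (0.28, [0.626, -0.245, 0.111])]
side tin [(0.68, [0.531, 0.233, 0.052])]
side carrier [(0.77, [0.486, -0.19, 0.002]), (0.43, [0.632, 0.245, 0.074])]
side handle_a [(0.87, [0.624, -0.243, 0.112]), (0.67, [0.604, -0.14, 0.108])]
side screw_mark [(0.66, [0.603, -0.142, 0.086])]
side tube1_center [(0.66, [0.633, 0.247, 0.073]), (0.34, [0.613, -0.474, -0.0])]
0.7 [ 3.14151739e+00 -1.86027835e-05  2.80578331e+00]
```

View pics/top0.png

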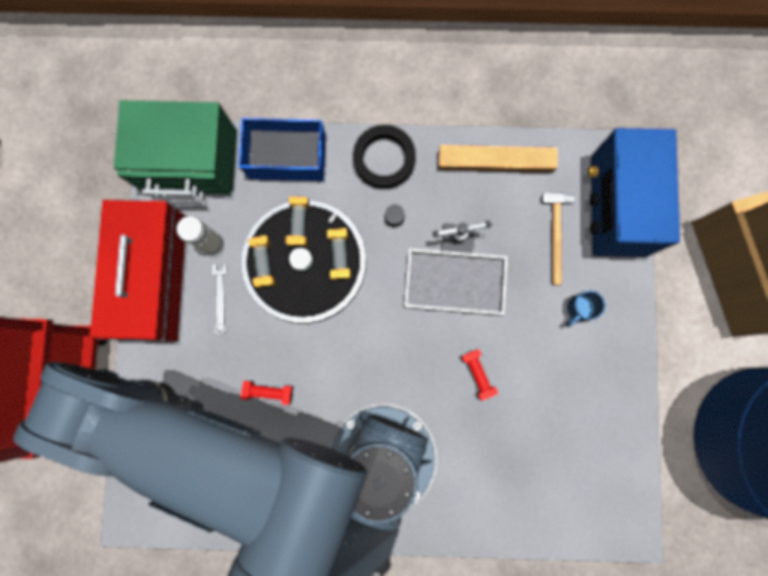

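View pics/side0.png

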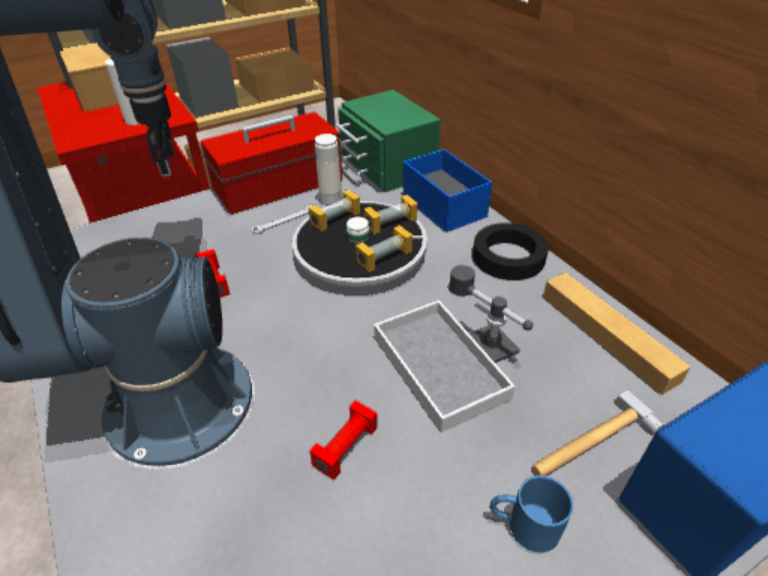

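Three tubes are on the platter: (298,221), (261,261) and (339,254) in the 1.5x top view, with the tin between them at (300,259). Two red look-alikes lie on the bench. The handle is behind the carrier, with its +y arm on the left at about (433,240).

```bash
cat > h.py <<'E'
from plant import r, get_image, camera_params, masks_of, tip_of
import cv2, numpy as np
pi=np.pi
A=np.array([0.6045,-0.1405]); B=np.array([0.625,-0.247]); C=(A+B)/2
def to_plane(uv,z,cam="top"):
    p=camera_params(cam); f=192/np.tan(np.radians(p["vfov"])/2); T=np.array(p["T"])
    d=T[:3,:3]@np.array([(uv[0]-p["cx"])/f,(uv[1]-p["cy"])/f,1]); o=T[:3,3]
    return (o+d*(z-o[2])/d[2])[:2]
def wrap(a): return (a+pi)%(2*pi)-pi
def yaw_ik(p,yaw):
    """orientation for a downward tool; of the two half-turns the one with the smaller |q6|"""
    best=None
    for y in (yaw,yaw+pi):
        o=[pi,0,wrap(y)]; q=r.ik(p,o)
        if q is not None and (best is None or abs(q[5])<best[0]): best=(abs(q[5]),o)
    return best[1] if best else None
def snap(name,cam="top",box=None,k=1.5):
    im=get_image(cam)
    c=im if box is None else im[box[1]:box[3],box[0]:box[2]]
    cv2.imwrite(f"pics/{name}.png",cv2.resize(c[:,:,::-1],None,fx=k,fy=k)); return im
E
cat > push.py <<'E'
from h import *
u=(A-B)/np.linalg.norm(A-B); th0=np.arctan2(u[1],u[0]); R=0.058; Z=0.117
def pose(th,d):   # th clockwise, d gap bar axis to TCP
    a=th0-th; n=np.array([np.sin(a),-np.cos(a)]); p=C+R*np.array([np.cos(a),np.sin(a)])-d*n
    return [*p,Z],np.arctan2(n[1],n[0]),n
r.clamp(20)
p,y,n=pose(0,0.045); o=yaw_ik(p,y); print("o",o,"C",C)
off=wrap(o[2]-y)
r.move_to([p[0],p[1],0.25],o); r.movel(p,o,0.1); r.hold(0.3)
f0=np.array(r.read_force()); d=0.045
while d>0.006:
    d-=0.002; r.movel(pose(0,d)[0],o,0.05)
    f=-(np.array(r.read_force())-f0)[:2]@n
    if f>2.0: break
print("contact d",d,"f",f)
if f>2:
    for th in np.arange(0.04,0.40,0.03):
        p,y,n=pose(th,d); r.movel(p,[pi,0,wrap(y+off)],0.03)
        f=-(np.array(r.read_force())-f0)[:2]@n; print(round(th,2),round(f,1),end="; ")
        if f>23.5: break
    r.hold(0.5); e=np.array(r.read_eef_pos())[:2]-C
    print("\neef err",np.array(r.read_eef_pos())-p)
    snap("hold",'top',(260,120,350,220),5)
    print([np.round(x["xyz"],3).tolist() for x in tip_of("top","handle_a")])
    im=snap("holds",'side',(240,170,380,270),5)
    print([np.round(x["xyz"],3).tolist() for x in tip_of("side","handle_a")],[np.round(x["xyz"],3).tolist() for x in tip_of("side","screw_mark")])
print(r.read_time_s())
E
python3 push.py
```

```text
o [3.141592653589793, 0, np.float64(-2.9514302406510717)] C [ 0.61475 -0.19375]
contact d 0.018999999999999975 f 2.036273630131383
0.04 2.5; 0.07 5.1; 0.1 5.8; 0.13 5.7; 0.16 7.2; 0.19 8.6; 0.22 10.3; 0.25 11.5; 0.28 12.1; 0.31 14.5; 0.34 14.4; 0.37 16.2; 0.4 17.5; 
eef err [-0.00217553  0.00018224 -0.00041934]
[[0.603, -0.25, 0.115]]
[[0.625, -0.141, 0.114], [0.602, -0.243, 0.113]] [[0.602, -0.147, 0.085], [0.622, -0.141, 0.11]]
13.0917
```

```bash
python3 - <<'E'
from h import *
r.hold(1.3); print(r.read_force())
o=r.read_tool_rot(); p=np.array(r.read_eef_pos()); yaw=o[2]
n=-np.array([np.cos(yaw),np.sin(yaw)])      # push direction
for k in (.012,.024,.036,.05,.07): r.movel([*(p[:2]-k*n),p[2]],None,0.05)
r.hold(0.3); q=np.array(r.read_eef_pos())
r.movel([q[0],q[1],0.25],None,0.15)
r.move_to([0.35,-0.05,0.4],[pi,0,o[2]]); r.gripper_open()
snap("after")
for l in("handle_a","screw_mark"):
    for c in("top",): print(l,[np.round(x["xyz"],3).tolist() for x in tip_of(c,l)])
get_image("side")
for l in("handle_a","screw_mark"): print(l,[np.round(x["xyz"],3).tolist() for x in tip_of("side",l)])
print(r.read_time_s())
E
```

```text
[-18.24285477   1.13337181   8.07066694]
handle_a [[0.624, -0.249, 0.116], [0.604, -0.142, 0.11]]
screw_mark [[0.605, -0.144, 0.086]]
handle_a [[0.603, -0.141, 0.111], [0.626, -0.244, 0.109], [0.611, -0.471, -0.003]]
screw_mark [[0.602, -0.143, 0.085]]
20.0
```

View pics/holds.png

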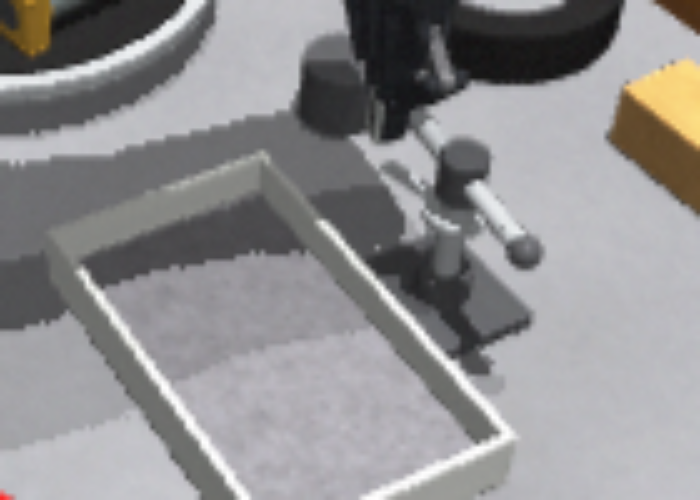

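View pics/after.png

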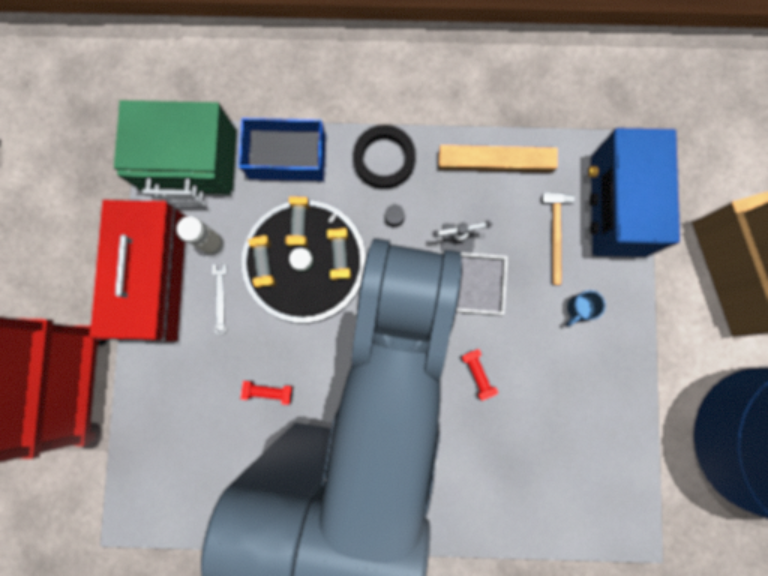

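The check succeeded: the handle sprang back and the pointer did not move. Next I measure the carrier and the tubes.

```bash
cat >> h.py <<'E'
TT=np.array([0.531,0.233])
def tubes(im,centre=TT,rad=0.21,z=0.075):
    """pair brass blobs into tubes -> list of (centre xy, yaw)"""
    hsv=cv2.cvtColor(im,cv2.COLOR_RGB2HSV)
    m=cv2.inRange(hsv,(15,110,60),(32,255,255))
    n,_,st,ce=cv2.connectedComponentsWithStats(m)
    P=[to_plane(ce[i],z) for i in range(1,n) if st[i,4]>=12]
    P=[p for p in P if np.linalg.norm(p-centre)<rad]
    def match(l):
        if len(l)<2: return 0.05*len(l),[]
        a=l[0]; c,pr=match(l[1:]); best=(c+0.05,pr)
        for b in l[1:]:
            e=abs(np.linalg.norm(P[a]-P[b])-0.11)
            if e<0.03:
                c,pr=match([k for k in l[1:] if k!=b])
                if c+e<best[0]: best=(c+e,pr+[(a,b)])
        return best
    out=[]
    for a,b in match(list(range(len(P))))[1]:
        d=P[a]-P[b]; out.append(((P[a]+P[b])/2,np.arctan2(d[1],d[0]),np.linalg.norm(d)))
    return out,len(P)
E
python3 - <<'E'
from h import *
im0=cv2.resize(cv2.imread("pics/top0.png"),(512,384),interpolation=cv2.INTER_AREA)
g=cv2.cvtColor(im0,cv2.COLOR_BGR2GRAY); sub=np.zeros_like(g); sub[160:216,262:346]=g[160:216,262:346]
for t in(175,190,205):
    pts=np.argwhere(sub>t)[:,::-1].astype(np.float32)
    W=np.array([to_plane(p,0.042) for p in pts],np.float32)
    (c,s,a)=cv2.minAreaRect(W); print(t,len(pts),c,s,a)
im=get_image("top"); T,n=tubes(im); print(n,[(t[0].round(3),round(np.degrees(t[1])),t[2].round(3)) for t in T])
T,n=tubes(im0[:,:,::-1]); print(n,[(t[0].round(3),round(np.degrees(t[1])),t[2].round(3)) for t in T])
for c,y in [(t[0],t[1]) for t in T]:
    o=yaw_ik([*c,0.077],y); print(o, o and r.ik([*c,0.2],o) is not None, o and np.round(r.ik([*c,.077],o),2))
E
```

```text
175 1834 (0.4835524260997772, -0.1863747090101242) (0.22831138968467712, 0.343533992767334) 1.428223967552185
190 404 (0.4864494800567627, -0.1878482848405838) (0.2772963345050812, 0.1654590517282486) 86.87088775634766
205 114 (0.4862581193447113, -0.18616542220115662) (0.27535104751586914, 0.15990500152111053) 86.08197021484375
6 [(array([0.52 , 0.341]), 9, np.float64(0.111)), (array([0.547, 0.136]), 6, np.float64(0.112)), (array([0.634, 0.251]), -1, np.float64(0.109))]
6 [(array([0.521, 0.341]), 9, np.float64(0.112)), (array([0.547, 0.135]), 6, np.float64(0.112)), (array([0.634, 0.251]), -1, np.float64(0.109))]
[3.141592653589793, 0, np.float64(-2.9915202905756537)] True [0.58 0.54 0.   1.03 0.   0.43]
[3.141592653589793, 0, np.float64(-3.0285139773650744)] True [ 0.24  0.43 -0.18  0.96  0.    0.13]
[3.141592653589793, 0, np.float64(3.1167463058103264)] True [0.38 0.66 0.21 1.12 0.   0.4 ]
```

```bash
cat >> h.py <<'E'
CC=np.array([0.486,-0.187]); CY=np.radians(-3.3)
def cpt(x,y): return CC+np.array([[np.cos(CY),-np.sin(CY)],[np.sin(CY),np.cos(CY)]])@np.array([x,y])
def stat(s): print(s,"w",round(r.read_gripper_width(),3),"gf",round(float(np.max(r.read_gripper_force())),1),"F",np.round(r.read_force(),1),"t",r.read_time_s())
def pick(c,yaw,z=0.077):
    o=yaw_ik([*c,z],yaw)
    r.move_to([*c,0.2],o); T,n=tubes(get_image("top")); print("seen",n)
    r.movel([*c,z],o,0.12); r.clamp(20); r.hold(0.2); stat("grip")
    r.movel([*c,z+0.03],o,0.06); stat("lift"); r.movel([*c,0.2],o,0.15)
def place(y,x=0,z=0.042):
    p=cpt(x,y); o=yaw_ik([*p,z],CY)
    r.movel([*p,0.2],o,0.2); stat("above")
    r.movel([*p,0.08],o,0.15); r.movel([*p,z],o,0.05); r.hold(0.2); stat("down")
    r.gripper_open(); r.hold(0.2); r.movel([*p,0.15],o,0.12)
def nudge(y0,y1,z=0.044):
    p=cpt(0,y0); o=yaw_ik([*p,z],CY); r.clamp(20)
    r.movel([*p,0.15],o,0.15); r.movel([*p,z],o,0.1); f0=np.array(r.read_force())
    r.movel([*cpt(0,y1),z],o,0.03); print("nudge F",np.array(r.read_force())-f0)
    r.movel([*cpt(0,y1-np.sign(y1)*0.006),z],o,0.05)
    r.movel([*cpt(0,y1-np.sign(y1)*0.006),0.2],o,0.15); r.gripper_open()
E
python3 - <<'E'
from h import *
T,n=tubes(get_image("top")); T.sort(key=lambda t:t[0][1]); c,y,_=T[0]; print(c,y)
pick(c,y); place(-0.069)
r.move_to([0.4,0.1,0.3],[pi,0,pi]); im=snap("p1"); snap("p1s","side",(180,120,380,290),4)
for t in tubes(im)[0]: print(t)
print("carrier",tubes(im,CC,0.17,0.038)); print(r.read_time_s())
E
```

```text
[0.54680839 0.13533803] 0.11108156260064192
seen 2
grip w 0.394 gf 20.2 F [-0.5 -0.8  5.5] t 23.325
lift w 0.39 gf 20.1 F [ 0.   0.3 -2. ] t 23.975
above w 0.388 gf 20.1 F [ 0.   0.6 -2. ] t 26.875
down w 0.393 gf 20.1 F [ 0.6  0.2 -1.5] t 28.9333
(array([0.51923272, 0.35220353]), np.float64(0.1522178214855106), np.float64(0.11093763853206311))
carrier ([(array([ 0.48053636, -0.25493239]), np.float64(-0.05465301095303112), np.float64(0.10920833793704615))], 2)
32.3083
```

View pics/p1s.png

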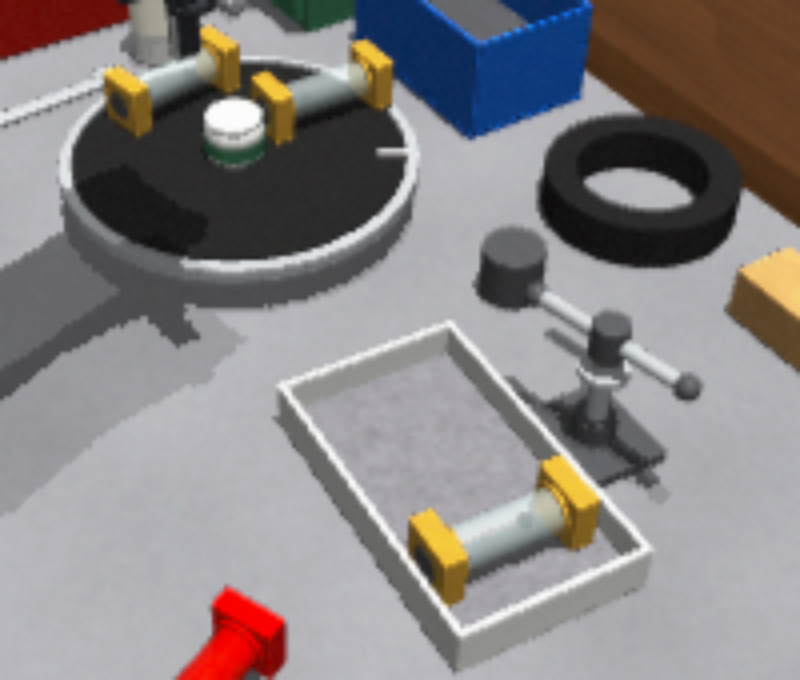

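Tube 1 lies flat in the carrier, at about (510,530) in the side crop, in the right-hand half. I'll nudge it outward to make finger room, then fetch the next one.

```bash
python3 - <<'E'
from h import *
nudge(-0.022,-0.054)
r.move_to([0.35,-0.1,0.35],[pi,0,pi])
im=get_image("top")
print("carrier",tubes(im,CC,0.17,0.038))
T,n=tubes(im); print(n,T); T.sort(key=lambda t:-t[0][1])
if n==4:
    c,y,_=T[0]; pick(c,y); place(0.069)
    r.move_to([0.35,-0.3,0.35],[pi,0,pi]); im=snap("p2"); snap("p2s","side",(180,120,380,290),4)
    print(tubes(im)); print("carrier",tubes(im,CC,0.17,0.038)); print(r.read_time_s())
E
```

```text
nudge F [ 0.62168765 -0.4583106  -0.31518155]
carrier ([], 1)
4 [(array([0.52078562, 0.34098658]), np.float64(0.14848673563871767), np.float64(0.11162451376973571)), (array([0.63409194, 0.25037637]), np.float64(-0.031220265884273832), np.float64(0.10910221207026843))]
seen 2
grip w 0.396 gf 20.1 F [0.9 0.2 4.9] t 45.0083
lift w 0.392 gf 19.9 F [ 0.7  0.2 -1.1] t 45.6583
above w 0.39 gf 20.0 F [-0.2  0.1 -1.8] t 48.875
down w 0.391 gf 19.9 F [ 0.5 -0.5 -2.4] t 50.9333
([(array([0.63432197, 0.25026237]), np.float64(-0.030126539809696932), np.float64(0.10899670423851522))], 2)
carrier ([(array([ 0.47962805, -0.27123067]), np.float64(-0.06759884767448193), np.float64(0.11077011269682671)), (array([ 0.48931487, -0.11663718]), np.float64(-0.03601808680900679), np.float64(0.10984462902787319))], 4)
54.0083
```

View pics/p2s.png

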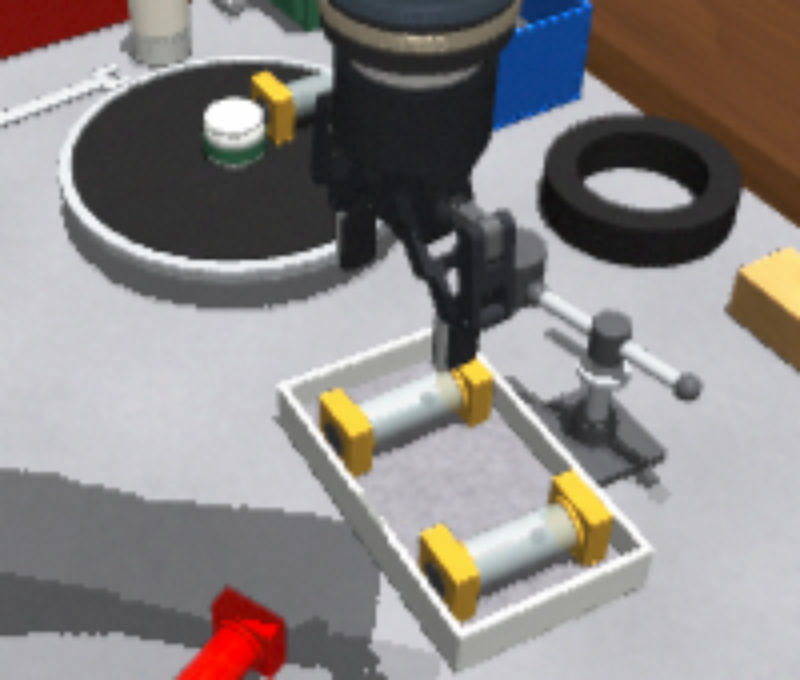

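Tube 2 is flat in the left half at about (405,415), and tube 1 was nudged as planned. I'll nudge tube 2, then place the third in the middle.

```bash
python3 - <<'E'
from h import *
nudge(0.022,0.054)
r.move_to([0.35,-0.3,0.35],[pi,0,pi])
im=get_image("top")
Q,_=tubes(im,CC,0.17,0.038); print("carrier",Q)
T,n=tubes(im); print(n,T)
assert n==2
Rt=np.array([[np.cos(CY),np.sin(CY)],[-np.sin(CY),np.cos(CY)]])
ys=[(Rt@(q[0]-CC))[1] for q in Q]; print(ys); ym=float(np.mean(ys)) if len(ys)==2 else 0.0
assert len(ys)<2 or min(abs(np.array(ys)-ym))>0.077
c,y,_=T[0]; pick(c,y); place(ym)
r.move_to([0.2,0.4,0.35],[pi,0,pi]); im=snap("p3"); snap("p3s","side",(180,120,380,290),4)
print(tubes(im)); print("carrier",tubes(im,CC,0.17,0.038)); print(r.read_time_s())
print([np.round(x["xyz"],3).tolist() for l in("tin","handle_a","screw_mark") for x in tip_of("top",l)])
E
```

```text
nudge F [-0.02735991 -1.67602634 -0.69801705]
carrier [(array([ 0.47962805, -0.27123067]), np.float64(-0.06759884767448193), np.float64(0.11077011269682671)), (array([ 0.48951579, -0.10014021]), np.float64(-0.03462675912445145), np.float64(0.10972854124804676))]
2 [(array([0.63431436, 0.25044892]), np.float64(-0.0335431087603328), np.float64(0.1090237737607535))]
[np.float64(-0.08445779279215543), np.float64(0.0869181420940234)]
seen 0
grip w 0.392 gf 19.7 F [-1.  -1.2  5.5] t 66.7333
lift w 0.394 gf 20.0 F [ 0.4  0.6 -2.6] t 67.3833
above w 0.39 gf 20.0 F [ 0.6 -0.7 -2.4] t 70.6
down w 0.396 gf 20.0 F [-0.8  0.5 -2.6] t 72.6583
([], 0)
carrier ([(array([ 0.47953618, -0.27108502]), np.float64(-0.07204546693152014), np.float64(0.11061401436318419)), (array([ 0.48423687, -0.18417595]), np.float64(-0.018658906069979928), np.float64(0.11014840286739017)), (array([ 0.48959845, -0.10025652]), np.float64(-0.032556982895873166), np.float64(0.10955549768446055))], 6)
76.9917
[[0.531, 0.237, 0.048], [0.606, -0.141, 0.11], [0.628, -0.249, 0.114], [0.422, 0.47, 0.0], [0.607, -0.142, 0.087]]
```

View pics/p3s.png

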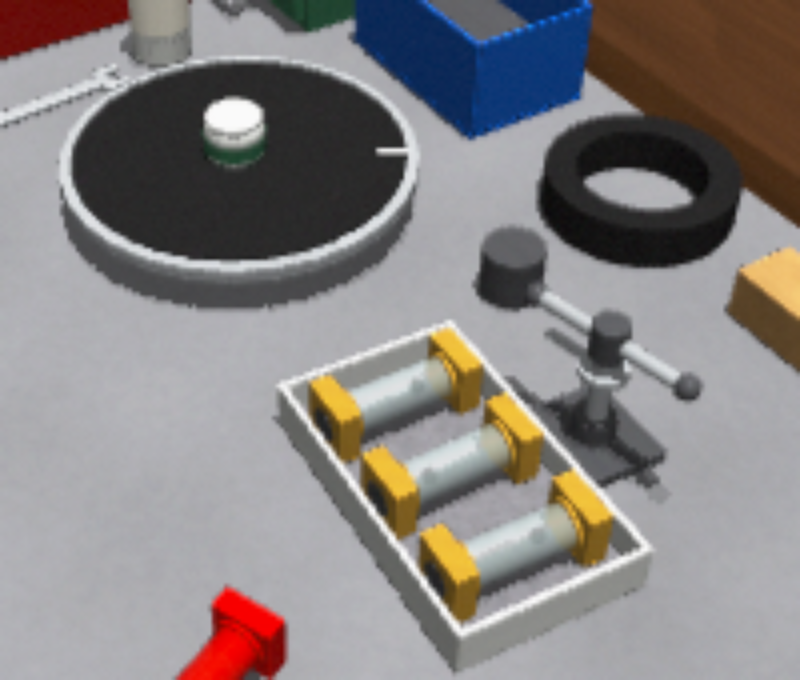

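View pics/p3.png

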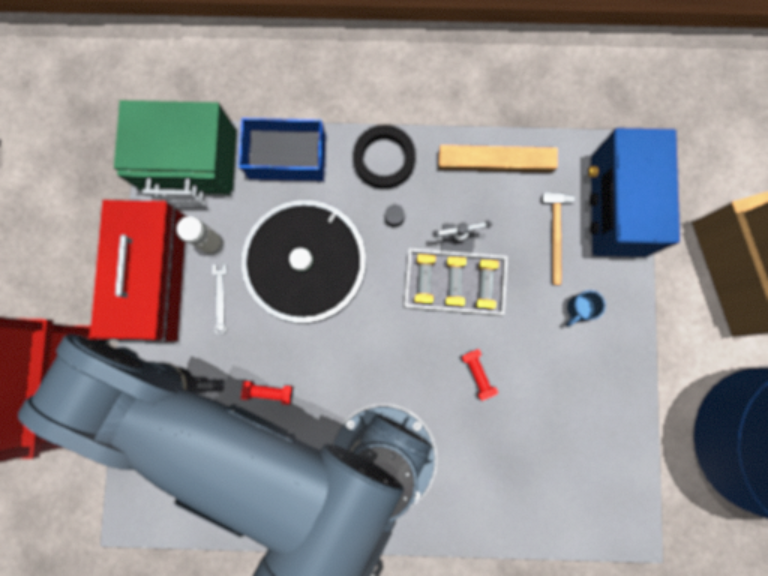

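All three tubes lie flat in the carrier, at (425,279), (456,281) and (488,284) in the top view. The tin is still on the platter at (300,259), and nothing else has moved.

```bash
python3 -c "
from plant import r
print(r.sign_off())"
```

```text
the job is handed in; nothing more can be done
None
```

Job handed in at about 77 s on the robot's clock: the clamp handle was bent about 20° (estimated from the arm position and force), held over a second and sprang back without the screw turning. All three tubes present then went flat, side by side, onto the carrier's foam at about 20 N grip, with the tin still on the turntable and the other bench items left alone.

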